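Roll the edge strip home

ROBOT

A 6-joint arm with a two-finger parallel gripper is mounted at the origin on a cart in front of the work surface, level with it; the furniture and walls round the work are solid. World frame = base frame: x ahead of the robot, y to its left, z up, the work surface at z = 0. Lengths are in m, angles in rad, forces in N, time in s.
With the tool pointing down it reaches from about 0.35 to 0.85 m from the base axis. Payload 8.1 kg.
Tool frame: the origin (TCP) lies at the very end of the fingers, on their centre line; the grasp point (between the pads) lies 19 mm behind it; z points along the fingers, y is the line along which they close (so a half turn about z gives the same grasp; the last joint's range is limited). The gripper opens to 93 mm and grips with 3 to 60 N. Pads are 15 mm wide; open, the fingers measure 128 mm over their backs; the gripper's body (75 mm by 188 mm) begins 65 mm behind the grasp point.
Start: joints at [-1.353, 0.13, 1.488, -0, 1.523, -0.085], TCP at [0.179, -0.573, 0.219] pointing down, gripper open.
Joint ranges: [-2.96, 2.96], [-0.89, 2.26], [0.02, 2.5], [-1.34, 4.48], [0, 2.73], [-2.66, 2.66]. Speed limits (rad/s): [2.39, 2.39, 2.79, 3.14, 3.14, 3.14].

INTERFACE

Orientations are given as a rotation vector (axis times angle).
In Python, from plant import robot gives the robot as it stands. The module is installed in compiled form; this text tells all that it offers.
- The arm moves only by the tool play_rows, never from a script. Its argument "increments" is text: rows parted by semicolons, each of 5 numbers parted by spaces: the shift along the tool's x, y, z in mm, then the turn about the tool's z in degrees, then the closure, from -1 (fully open) to 1 (shut). In form: dx dy dz yaw claw; .... A call has 1 to 20 rows; each row is the pose to reach, as a shift and turn from the pose commanded when the call began, along the tool's axes at that moment; what a row does not reach only later rows make up. A row lasts 1/10 s, in which the tool goes at most 50 mm and 8.59 degrees, less where a joint would pass 70% of its speed; a pose out of reach is approached as far as the arm can. A call with a gripper value outside its range is refused whole. The fingers move at their own pace and stop on an object; "force" is the grip in N (left out, the last holds). Time passes only in rows, so rows that repeat a pose let the fingers close. It gives the time, the measured TCP pose, the force, the opening and the grip force at its end, in the units of the state.
- robot.read_state(): the state, without advancing time (a new reading comes with each control period).
- robot.read_camera(name): name is "scene" or "side" or "wrist"; returns the picture (384x512x3 uint8, blue, green, red); there is no depth.
- robot.calibration(name): a dict with "vertical_fov" (degrees; the focal length in pixels is half the picture's height over the tangent of half this angle, whatever the lens; pixels are square), "cx", "cy" (the principal point, pixels), "rvec" (rotation vector, rad) and "tvec" (3), from world to camera coordinates, as OpenCV has them. Camera axes: x right, y down, z forward; pixel columns grow to the right and rows downward; lengths in m; the calibration is good to about 2 mm. A picture is of the moment at which its call begins: read the wrist's pose just before it. calibration takes no time and is no camera call; for the wrist camera it gives the pose at the moment of the call.
- robot.close_job(): hands the job in; it is judged then, once.
Trained networks look in the newest picture that a camera, given by its name, has taken for a name from the list of things; names that differ only in an ending like _2 or _b are one class to them, and where a whole thing is asked for, a point or a joint stands for the part that bears it (a point fixed in the world has none). Each returns a list of dicts, best first, with "conf" (0 to 1); they miss things now and then, are a little off and sometimes report something else, mostly with a low value. They report only what shows in the picture. A call takes as long as a camera call. They do not tell look-alikes from the thing itself.
- robot.recognise(camera, query): "centre" ([x, y, z] in m, in world coordinates, good to about 4 mm: the middle of the surface that is visible of it).
- robot.regions_of(camera, query): "pixels" (384x512 bool, what is visible of it).
- robot.landmark_of(camera, query): "centre" ([x, y, z] in m, in world coordinates, good to about 4 mm: a listed point, or the origin of a listed thing).
The state is a dict: "t": time; "q": joint angles; "dq": joint speeds; "joint_torque": joint torques, N m; "tool_pos": TCP position; "orientation": TCP orientation; "force": force on the tool from outside, world axes, zero at the start; "wrist_torque": the same for the moment, N m; "opening": finger opening in m; "gripper_force": force on a finger pad.
Only numpy, scipy, OpenCV 4.12 (cv2) and the standard library are available. Lean on these libraries where they do the work, as an engineer would, in place of code of your own. Each camera call takes 0.05 s, during which the arm holds its last target. There are 200 camera calls.

TASK

The aluminium strip along the edge of the small plywood board has worked loose and its seven sections stand proud. Take the red-handled upright hand roller by its handle and roll it along the strip, pressing firmly but not hard, so that every section is seated fully home; press with the roller only and keep the gripper off the board. Then stand the roller back on the table, clear of the board and leaning on its heel as you found it, and leave the other things where they stand.

Things in the scene. Friction and masses are not known exactly. Their poses are not given: they have to be found in the camera images.
- bed: Black rubber base, 270 x 120 x 6 mm, fixed on the table under the plywood board that carries the strip, with all of that board; origin under its centre, z up, x along the strip. The strip's centre line lies at y = -26 mm, from x = -108 to +108 mm; strip 24 mm wide, its seven sections 30 mm long at 31 mm pitch, section_0 centred at x = -93 mm, section_6 at +93 mm.
- tool_grip (a point): Centre of the hand roller's red grip block, 46 mm long (x) x 26 mm wide (y) x 46 mm high (z), flat-sided. x points forward (away from the heel), y is parallel to the axle, z up through the block. As found, the tool leans back on its heel bar by about 0.28 rad, this point about 73 mm above the table. A 4 mm steel plate 58 mm wide lies 23 to 27 mm below this point.
- roller_mid (a point): Centre of the tool's black roller, 44 mm in diameter, 44 mm wide, 53 mm straight below tool_grip along the tool's z. It turns freely. Same axes as tool_grip.
- roller_tool: The upright hand roller, 0.3 kg, 98 mm tall, 64 mm wide; origin at the lowest point of its roller when upright, 75 mm below tool_grip along z; same axes. Its rubber heel bar, 52 mm wide, is 44 mm behind the axle, its underside 12 mm above the roller's when the tool is upright.
- wheel (a joint): Turn of the black roller on its axle, rad, 0 at the start.
- section_0 (a joint): How far strip section 0 has been pressed in, m: 0 stands 5 mm proud, 0.005 is fully home. It slides down at about 7 N, stays where it is left and stops dead when home. The board (250 x 100 mm) stands on levelling feet: the strip's top, at its middle, when home, is 40 to 50 mm above the table, and it may slope by up to 0.03 rad lengthwise; the base's pose does not tell which, so it must be felt or seen.
- section_6 (a joint): How far strip section 6 has been pressed in, m: 0 stands 5 mm proud, 0.005 is fully home. It slides down at about 7 N, stays where it is left and stops dead when home. Under load the whole board sinks 1 mm for each 10 N and comes back; over 28 N on it spoils it. Sections start 4 to 5 mm proud.
- ink_tin: Bystander: closed red ink tin, 68 mm across, 51 mm tall, origin at the centre of its underside.
- baren: Bystander: round wooden rubbing disc with a knob, 108 mm across, 48 mm tall, origin at the centre of its underside.
- paste_pot: Bystander: pot with a red lid, 58 mm across, 50 mm tall, origin at the centre of its underside.
- section_1 (a joint): How far strip section 1 has been pressed in, m: 0 stands 5 mm proud, 0.005 is fully home. It slides down at about 7 N, stays where it is left and stops dead when home.
- section_2 (a joint): How far strip section 2 has been pressed in, m: 0 stands 5 mm proud, 0.005 is fully home. It slides down at about 7 N, stays where it is left and stops dead when home.
- section_3 (a joint): How far strip section 3 has been pressed in, m: 0 stands 5 mm proud, 0.005 is fully home. It slides down at about 7 N, stays where it is left and stops dead when home.
- section_4 (a joint): How far strip section 4 has been pressed in, m: 0 stands 5 mm proud, 0.005 is fully home. It slides down at about 7 N, stays where it is left and stops dead when home.
- section_5 (a joint): How far strip section 5 has been pressed in, m: 0 stands 5 mm proud, 0.005 is fully home. It slides down at about 7 N, stays where it is left and stops dead when home.
Mind the look-alikes: they are no part of the job. Leave any yellow look-alike of the roller_tool alone.

How it is judged:
On the way, in this order (a step that is already met when the one before it is completed fails the run):
1. the hand roller is picked up (height (world z) of roller_mid above 0.045 m), for 0.2 s.
2. the roller rolls over the middle of the strip under pressure (contact force between roller_tool and bed above 4 N and x of roller_mid in the frame of bed between -0.05 and 0.05 m and y of roller_mid in the frame of bed below 0 m and (velocity of joint wheel above 0.25 rad/s or velocity of joint wheel below -0.25 rad/s)), for 0.1 s.
3. all seven sections are home (value of joint each of section_0, section_1, section_2, section_3, section_4, section_5, section_6 above 0.0035 m), for 0.1 s.
At the end, for the whole second after the job is handed in: All seven sections are home to within 1.5 mm (joint above 0.0035); the hand roller stands on the table (roller centre below 30 mm, tilted under 0.45 rad), let go, at rest and not touching the board (all of step 3 and height (world z) of roller_mid below 0.03 m and angle between tool_grip's own z axis and vertical below 0.45 rad and contact force between roller_tool and bed below 0.1 N and contact force between roller_tool and the fingers below 0.1 N and linear speed of roller_tool below 0.02 m/s).
It fails at once if the board is pressed with over 28 N (contact force between anything else and bed above 28 N).
It fails at once if the gripper or arm presses on the board or strip (contact force between the arm and bed above 1 N).
It fails at once if the red ink tin is moved by more than 30 mm (distance of ink_tin from where it was at the start of the episode above 0.03 m).
It fails at once if the wooden rubbing disc is moved by more than 30 mm (distance of baren from where it was at the start of the episode above 0.03 m).
It fails at once if the paste pot is moved by more than 30 mm (distance of paste_pot from where it was at the start of the episode above 0.03 m).
It also fails if it takes over 72 s, if anything falls off the work surface, if the arm or the gripper's body presses on something with over 40 N, if the wrist force passes 120 N, or if a joint passes its speed limit or range.

## Working session

There is one attempt and no reset: what is moved stays moved. The work goes in short steps, Python scripts to look and compute and a tool call to move; the robot and the scene stay as the last step left them, time stands still between calls to the robot, and variables do not carry over. Pictures are saved under pics/ and viewed, at most 13 in all, crops included, and the job is handed in when it is done.

Besides the shell and the picture viewer there is one more tool, called after ">>>" by a JSON object that holds its "op" and its "data", one argument or row to a line. play_rows: Moves the arm, as the interface text tells. Its arguments: {"type":"object","properties":{"increments":{"type":"string"},"force":{"type":"number"}},"required":["increments"]}

```bash
mkdir -p pics; python3 - <<'E'
from plant import robot
import cv2,numpy as np
s=robot.read_state(); print(s)
a=robot.read_camera("scene"); b=robot.read_camera("side")
cv2.imwrite("pics/a.png",a); cv2.imwrite("pics/b.png",b)
for c in("scene","side"):
  for q in("roller_tool","tool_grip","roller_mid","bed","ink_tin","baren","paste_pot","section_0","section_6"):
    print(c,q,[(np.round(r["centre"],3).tolist(),round(r["conf"],2)) for r in robot.landmark_of(c,q)])
print(robot.read_state()["t"])
E
```

```text
{'t': 0.0, 'q': array([-1.35342744e+00,  1.31177135e-01,  1.48925650e+00,  1.78844768e-05,
        1.52300812e+00, -8.54093646e-02]), 'dq': array([ 1.09944191e-03, -8.81841080e-05,  1.34926608e-03,  9.49260558e-04,
        1.80120920e-03,  4.22673458e-05]), 'joint_torque': array([-2.40945665e-04, -5.59843183e+01, -4.91760492e+01,  7.66004319e-02,
        3.53536033e-02, -1.43068119e-04]), 'tool_pos': array([ 0.17880383, -0.5721453 ,  0.21759043]), 'orientation': array([-3.10383586e+00, -4.73508554e-01,  1.63409194e-04]), 'force': array([0.21461216, 0.75369895, 0.89228571]), 'wrist_torque': array([-0.00295424,  0.04795123, -0.01298377]), 'gripper_force': 0.0, 'opening': 0.0929853843850428}
scene roller_tool [([0.297, -0.58, 0.002], 0.66)]
scene tool_grip [([0.44, -0.397, 0.068], 0.71), ([0.304, -0.563, 0.073], 0.63), ([0.564, -0.208, -0.001], 0.55)]
scene roller_mid [([0.444, -0.408, 0.024], 0.97), ([0.296, -0.576, 0.021], 0.93)]
scene bed [([0.564, -0.208, -0.0], 0.65)]
scene ink_tin [([0.628, -0.44, 0.003], 0.93)]
scene baren [([0.457, -0.005, -0.002], 0.83)]
scene paste_pot []Traceback (most recent call last):
  File "<stdin>", line 8, in <module>
ValueError: it knows: baren, bed, ink_tin, paste_pot, roller_mid, roller_tool, tool_grip
```

View pics/a.png

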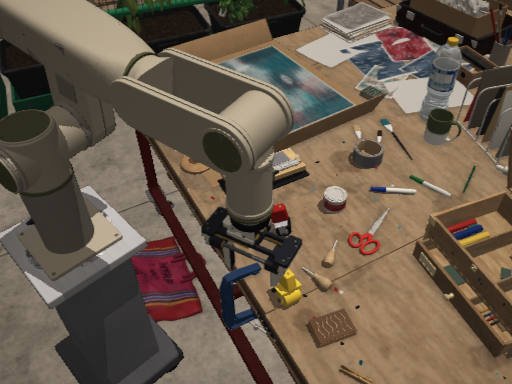

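View pics/b.png

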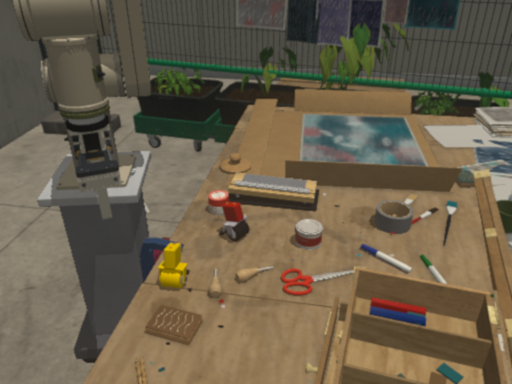

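Scene picture: the red roller is at (281,215) and partly hidden by the gripper; the yellow look-alike is at (288,288). Side picture: red roller (234,218), with the red-lidded paste pot (217,202) close beside it; yellow roller (173,265); red tin (309,232); board with strip (273,190); baren (235,163). I choose the one at (234,218), near world (0.44, -0.40).

```bash
cat > h.py <<'E'
from plant import robot
import cv2,numpy as np
def cal(n):
    c=robot.calibration(n); f=192/np.tan(np.radians(c["vertical_fov"])/2)
    return np.array([[f,0,c["cx"]],[0,f,c["cy"]],[0,0,1]]),cv2.Rodrigues(np.array(c["rvec"]))[0],np.array(c["tvec"])
def proj(P,n,C=None):
    K,R,t=C or cal(n); p=K@(R@np.array(P,float).reshape(-1,3).T+t.reshape(3,1)); return (p[:2]/p[2]).T
def ray(px,n,z,C=None):
    K,R,t=C or cal(n); d=R.T@np.linalg.inv(K)@np.array([px[0],px[1],1.]); o=-R.T@t; return o+d*(z-o[2])/d[2]
def lm(c,qs):
  for q in qs: print(c,q,[(np.round(r["centre"],3).tolist(),round(r["conf"],2)) for r in robot.landmark_of(c,q)])
E
python3 - <<'E'
from h import *
b=robot.read_camera("side")
lm("side",("roller_tool","tool_grip","roller_mid","bed","ink_tin","baren","paste_pot"))
cv2.imwrite("pics/c.png",cv2.resize(b[145:255,160:340],None,fx=4.4,fy=4.4,interpolation=cv2.INTER_CUBIC))
s=robot.read_state();R=cv2.Rodrigues(s["orientation"])[0];print(R.round(3))
K,Rc,t=cal("wrist");print("wristcam pos",-Rc.T@t, Rc.round(2))
print(R.T@(np.array([0.37,-0.42,0.30])-s["tool_pos"])*1000)
E
```

```text
side roller_tool [([0.29, -0.581, 0.004], 0.89), ([0.453, -0.409, 0.006], 0.6)]
side tool_grip [([0.437, -0.392, 0.075], 0.87)]
side roller_mid [([0.448, -0.402, 0.02], 0.86), ([0.3, -0.576, 0.022], 0.61)]
side bed [([0.561, -0.207, 0.004], 0.7)]
side ink_tin [([0.628, -0.442, -0.0], 0.85)]
side baren [([0.46, -0.008, 0.002], 0.63), ([0.436, -0.393, 0.074], 0.36)]
side paste_pot [([0.404, -0.266, -0.004], 0.96)]
[[ 0.955  0.298  0.   ]
 [ 0.298 -0.955 -0.   ]
 [ 0.     0.    -1.   ]]
wristcam pos [ 0.25723171 -0.54844442  0.38564709] [[ 0.3  -0.95 -0.  ]
 [-0.91 -0.29  0.29]
 [-0.28 -0.09 -0.96]]
[227.89229242 -88.80486087 -81.32218988]
```

View pics/c.png

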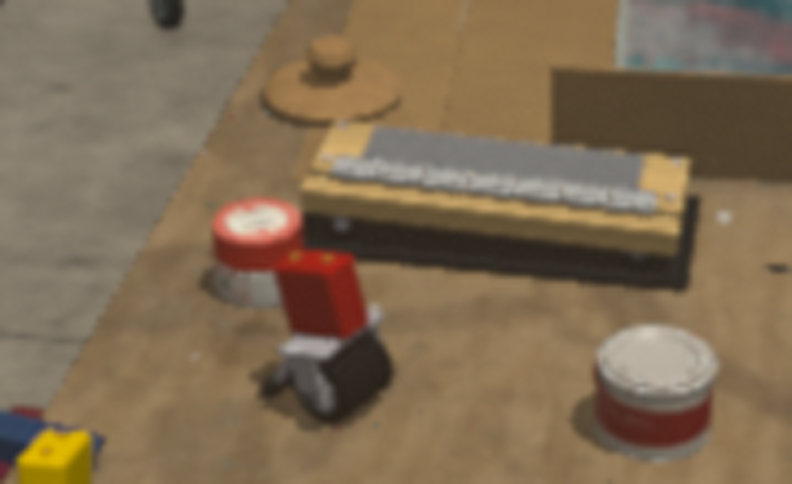

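The crop shows a red grip block on a steel plate, with the black roller facing lower right. The paste pot is behind it, and the strip runs along the near edge of the board. That is the right tool; I'll go above it for a close look.

>>> {"op": "play_rows", "data": {
  "increments": "40 -15 -30 0 -1; 80 -30 -60 0 -1; 125 -45 -60 0 -1; 170 -65 -60 0 -1; 215 -82 -60 0 -1; 260 -100 -60 0 -1; 300 -114 -60 0 -1; 322 -122 -60 0 -1; 322 -122 -60 0 -1; 322 -122 -60 0 -1; 322 -122 -60 0 -1"
}}

```text
t: 1.95
tool_pos: [0.4492, -0.3609, 0.2786]
orientation: [3.106, 0.472, -0.001]
force: [-0.9, 0.2, -0.7]
opening: 0.0932
gripper_force: 0.0
```

```bash
python3 - <<'E'
from h import *
s=robot.read_state();print(s["t"],s["tool_pos"],s["orientation"],s["force"])
b=robot.read_camera("wrist");C=cal("wrist");print(-C[1].T@C[2],C[0][0,0])
np.savez("w1.npz",img=b,K=C[0],R=C[1],t=C[2])
lm("wrist",("tool_grip","roller_mid","bed","paste_pot"))
cv2.imwrite("pics/d.png",b)
E
```

```text
1.95 [ 0.44916662 -0.36094517  0.27861148] [ 3.10566549e+00  4.72417491e-01 -6.32730040e-04] [-0.87566941  0.20463198 -0.72376247]
[ 0.52740241 -0.33692542  0.44561443] 280.7304017085017
wrist tool_grip [([0.438, -0.395, 0.073], 0.73), ([0.294, -0.563, 0.073], 0.56)]
wrist roller_mid [([0.298, -0.578, 0.024], 0.96), ([0.446, -0.403, 0.022], 0.89)]
wrist bed [([0.56, -0.206, 0.002], 0.93)]
wrist paste_pot [([0.402, -0.272, -0.001], 0.58)]
```

View pics/d.png

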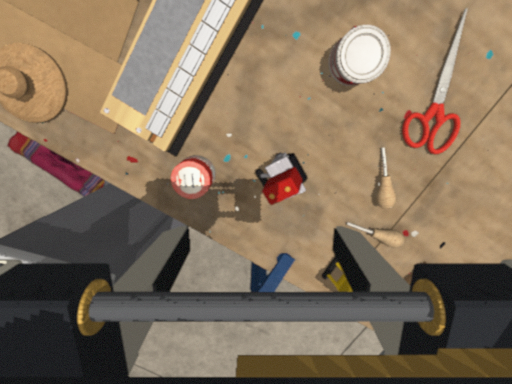

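```bash
python3 - <<'E'
from h import *
d=np.load("w1.npz");C=(d["K"],d["R"],d["t"]);b=d["img"]
p=ray((262,0),"",.006,C);q=ray((180,153),"",.006,C);print(p,q,np.degrees(np.arctan2(*(p-q)[1::-1])))
s=robot.regions_of("wrist","tool_grip")
for r in s: m=r["pixels"]; ys,xs=np.nonzero(m); print(r["conf"],xs.min(),xs.max(),ys.min(),ys.max())
cv2.imwrite("pics/e.png",cv2.resize(b[140:220,240:330],None,fx=7,fy=7,interpolation=cv2.INTER_CUBIC))
E
```

```text
[ 0.66027594 -0.29681122  0.006     ] [ 0.42418113 -0.23566125  0.006     ] -14.520858100997938
0.61 257 306 153 204
0.57 323 351 258 291
```

View pics/e.png

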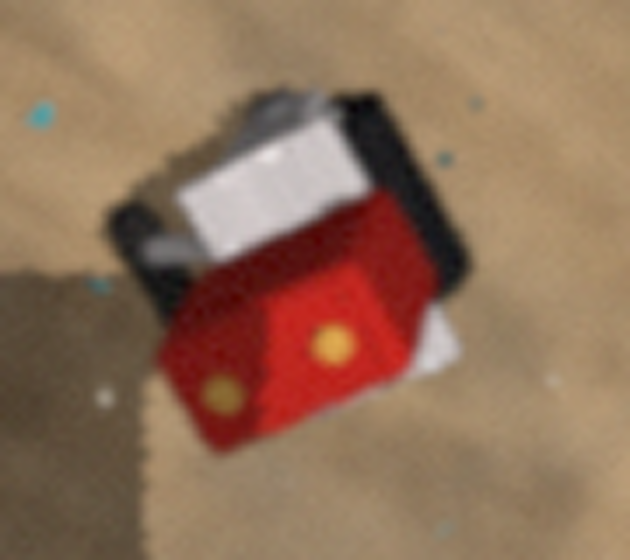

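```bash
python3 - <<'E'
from h import *
d=np.load("w1.npz");C=(d["K"],d["R"],d["t"])
cr=lambda x,y:(240+x/7,140+y/7)
a=ray(cr(333,344),"",.099,C);b=ray(cr(222,395),"",.092,C)
f=a-b;print("screws",a,b,np.degrees(np.arctan2(f[1],f[0])),(a+b)/2)
p=ray(cr(375,95),"",.03,C);q=ray(cr(465,265),"",.03,C);e=p-q;print("roller edge",p,q,np.degrees(np.arctan2(e[1],e[0])),np.linalg.norm(e))
# predicted grip centre from top centre
th=np.arctan2(f[1],f[0]);F=np.array([np.cos(th),np.sin(th)])
print("grip", (a+b)[:2]/2+F*.023*np.sin(.28))
for yaw in np.radians([-45,-50,-55,-60,-65,-70,-75]):
  X=np.array([np.cos(yaw),np.sin(yaw),0]);Y=np.array([-X[1],X[0],0]);Z=np.array([0,0,1.])
  x=X*np.cos(.28)+Z*np.sin(.28);z=Z*np.cos(.28)-X*np.sin(.28)
  g=np.array([.438,-.395,.073])
  pts=[g+23*s1*.001*x+13*s2*.001*Y+.023*z for s1 in(-1,1) for s2 in(-1,1)]
  print(round(np.degrees(yaw)),((proj(pts,"",C)-[240,140])*7).round().astype(int).tolist())
E
```

```text
screws [ 0.44144454 -0.39919636  0.099     ] [ 0.42399414 -0.38367861  0.092     ] -41.64505353241668 [ 0.43271934 -0.39143749  0.0955    ]
roller edge [ 0.47900676 -0.4023355   0.03      ] [ 0.44979271 -0.43322792  0.03      ] 46.59946773312375 0.042518256948513675
grip [ 0.43746916 -0.39566126]
-45 [[199, 463], [136, 348], [415, 380], [353, 258]]
-50 [[188, 454], [136, 334], [412, 389], [362, 262]]
-55 [[178, 445], [137, 320], [409, 398], [370, 267]]
-60 [[169, 434], [139, 307], [404, 406], [378, 273]]
-65 [[161, 423], [143, 293], [399, 414], [385, 279]]
-70 [[154, 411], [147, 280], [393, 422], [392, 286]]
-75 [[148, 399], [153, 267], [387, 429], [398, 293]]
```

The crop shows the roller at lower right and the heel bar at left. The tool faces yaw ≈ -43°, with the grip at about (0.4375, -0.3955, 0.073). The bed's yaw is ≈ -14.5°. I'll turn the gripper and descend above the grip.

>>> {"op": "play_rows", "data": {
  "increments": "-5 6 15 8 -1; -10 12 30 16 -1; -15 18 45 24 -1; -20 24 65 32 -1; -22 28 85 40 -1; -22 28 105 48 -1; -22 28 120 56 -1; -22 28 130 60 -1; -22 28 130 60 -1; -22 28 130 60 -1"
}}

```text
t: 3.25
tool_pos: [0.4371, -0.3937, 0.1489]
orientation: [-2.928, 1.14, 0.0]
force: [-0.2, -0.8, -0.2]
opening: 0.093
gripper_force: 0.0
```

```bash
python3 - <<'E'
from h import *
s=robot.read_state();R=cv2.Rodrigues(s["orientation"])[0];print(s["t"],s["q"],s["tool_pos"],np.degrees(np.arctan2(R[1,0],R[0,0])),s["force"])
b=robot.read_camera("wrist");C=cal("wrist")
lm("wrist",("tool_grip","roller_mid","bed"))
g=np.array([.436,-.394,.081])
print((R.T@(np.array([.436,-.394,.062])-s["tool_pos"])*1000).round(1))
for p in proj([g,(.4375,-.3955,.073)],"wrist",C): cv2.circle(b,tuple(int(v) for v in p),2,(0,255,0),-1)
cv2.imwrite("pics/f.png",b)
E
```

```text
3.25 [-8.20326431e-01  1.41090906e-01  1.60506051e+00 -1.41271561e-05
  1.39552938e+00  1.49284402e+00] [ 0.43710961 -0.39369551  0.14887503] -42.53476286639906 [-0.19573804 -0.79322576 -0.18505495]
wrist tool_grip [([0.293, -0.56, 0.073], 0.96), ([0.438, -0.393, 0.069], 0.74)]
wrist roller_mid [([0.447, -0.404, 0.019], 0.85)]
wrist bed [([0.562, -0.207, -0.002], 0.69)]
[-0.6  1.  86.9]
```

View pics/f.png

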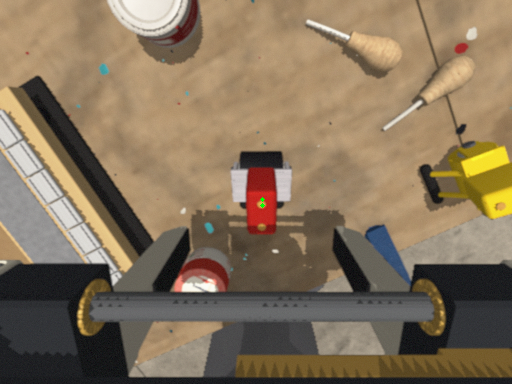

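The overlay dots sit on the red block at (262,203), aligned with the gripper's centre line. I'll descend, grip gently and lift slightly.

>>> {"op": "play_rows", "data": {
  "increments": "-1 1 20 0 -1; -1 1 45 0 -1; -1 1 70 0 -1; -1 1 82 0 -1; -1 1 87 0 -1; -1 1 87 0 -1; -1 1 87 0 0.3; -1 1 87 0 1; -1 1 87 0 1; -1 1 87 0 1; -1 1 87 0 1; -1 1 87 0 1; -1 1 87 0 1",
  "force": 8
}}

```text
t: 4.75
tool_pos: [0.4358, -0.3935, 0.0616]
orientation: [-2.926, 1.142, 0.0]
force: [0.0, -0.3, 0.7]
opening: 0.042
gripper_force: 0.0
```

>>> {"op": "play_rows", "data": {
  "increments": "0 0 -5 0 1; 0 0 -10 0 1; 0 0 -15 0 1; 0 0 -15 0 1; 0 0 -15 0 1",
  "force": 8
}}

```text
t: 5.25
tool_pos: [0.4358, -0.3935, 0.0767]
orientation: [2.926, -1.142, 0.0]
force: [0.0, 0.2, -2.9]
opening: 0.0259
gripper_force: 8.0
```

```bash
python3 - <<'E'
from h import *
s=robot.read_state();R=cv2.Rodrigues(s["orientation"])[0];print(s["t"],s["tool_pos"],s["force"],s["opening"])
b=robot.read_camera("side");np.savez("s1.npz",img=b)
lm("side",("tool_grip","roller_mid"))
b2=robot.read_camera("wrist");
lm("wrist",("tool_grip","roller_mid"))
u=cv2.resize(b[175:255,190:280],None,fx=5,fy=5,interpolation=cv2.INTER_CUBIC)
v=cv2.resize(b2[130:250,200:330],None,fx=2.5,fy=3.333)
cv2.imwrite("pics/g.png",np.hstack([u,v]))
E
```

```text
5.25 [ 0.43584252 -0.39353638  0.07666129] [ 0.03238513  0.21930732 -2.93935099] 0.02590142801515536
side tool_grip [([0.299, -0.56, 0.075], 0.94), ([0.435, -0.396, 0.077], 0.7)]
side roller_mid [([0.298, -0.574, 0.024], 0.83), ([0.447, -0.401, 0.028], 0.64)]
wrist tool_grip [([0.44, -0.396, 0.076], 0.56)]
wrist roller_mid [([0.447, -0.405, 0.028], 0.89)]
```

View pics/g.png

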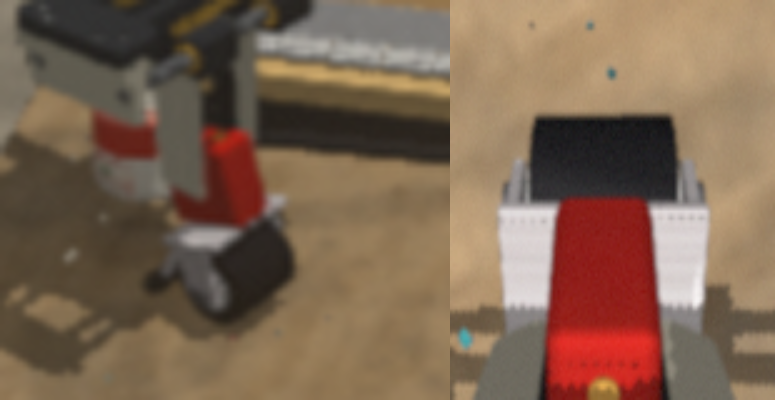

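Both views show the block held between the pads and the tool off the table, still leaning. I'll loosen the grip briefly so that gravity swings it toward upright.

>>> {"op": "play_rows", "data": {
  "increments": "0 0 -1 0 1; 0 0 -2 0 1; 0 0 -2 0 1; 0 0 -2 0 1; 0 0 -2 0 1; 0 0 -2 0 1",
  "force": 4
}}

```text
t: 6.15
tool_pos: [0.4358, -0.3936, 0.0786]
orientation: [-2.926, 1.143, -0.0]
force: [-0.5, 0.0, -3.6]
opening: 0.026
gripper_force: 4.0
```

```bash
cat > tilt.py <<'E'
from h import *
def tilt():
    s=robot.read_state();b2=robot.read_camera("wrist");R=cv2.Rodrigues(s["orientation"])[0];C=cal("wrist")
    # fwd offset of roller from landmark
    g=[r["centre"] for r in robot.landmark_of("wrist","tool_grip")];m=[r["centre"] for r in robot.landmark_of("wrist","roller_mid")]
    for n,L in(("grip",g),("mid",m)):
        for p in L:
            v=R.T@(np.array(p)-s["tool_pos"])*1000
            if np.linalg.norm(v)<120: print(n,v.round(1),"z",round(p[2],3))
    print(s["t"],s["tool_pos"],s["force"],s["opening"]); return b2,C,s,R
E
python3 - <<'E'
from tilt import *
b,C,s,R=tilt()
# columns: dark roller vs white plate transition along image column of plate
g=cv2.cvtColor(b,cv2.COLOR_BGR2GRAY)
print(g[140:240:2,250].tolist(),g[140:240:2,223].tolist(), g[140:240:2,298].tolist())
# predicted rows for roller front tangent & plate front edge vs tilt, given grasp point held 8mm above grip centre
T=s["tool_pos"]
for th in(0,.1,.2,.28,.35):
  x=np.array([np.cos(th),0,-np.sin(th)]);z=np.array([-np.sin(th),0,-np.cos(th)])  # in tcp frame (z down)
  g0=np.array([0,0,-19.])-8*z
  print(th,proj([T+R@((g0-53*z)/1000), T+R@((g0-23*z+np.array([0,29,0]))/1000)],"",C).round(1).tolist())
cv2.imwrite("pics/h.png",cv2.resize(b[130:250,190:340],None,fx=4,fy=4))
E
```

```text
grip [ 2.1 -1.1  0.4] z 0.078
mid [12.6  0.2 52. ] z 0.027
6.15 [ 0.43584101 -0.39358112  0.07863688] [-0.47354107  0.01467376 -3.5847917 ] 0.025989875269025464
[152, 154, 149, 151, 153, 150, 149, 153, 154, 156, 154, 155, 110, 23, 20, 27, 33, 29, 33, 33, 39, 40, 45, 50, 50, 64, 61, 61, 62, 63, 62, 60, 62, 66, 68, 59, 60, 67, 66, 63, 62, 63, 66, 66, 74, 91, 101, 101, 92, 92] [162, 156, 154, 150, 149, 150, 149, 146, 147, 147, 148, 150, 152, 147, 144, 142, 138, 142, 136, 139, 142, 144, 120, 118, 125, 141, 189, 219, 216, 209, 213, 212, 211, 208, 214, 220, 223, 222, 229, 229, 233, 148, 130, 129, 122, 111, 106, 109, 107, 108] [162, 160, 163, 161, 160, 161, 162, 160, 155, 152, 146, 142, 142, 143, 143, 142, 144, 144, 146, 144, 143, 145, 129, 136, 139, 135, 184, 216, 212, 209, 214, 215, 219, 216, 217, 224, 219, 218, 220, 228, 218, 146, 133, 135, 130, 109, 107, 105, 105, 104]
0 [[261.2, 214.8], [303.0, 230.7]]
0.1 [[261.2, 207.8], [303.2, 226.6]]
0.2 [[261.2, 200.9], [303.5, 222.8]]
0.28 [[261.2, 195.6], [303.8, 219.9]]
0.35 [[261.2, 191.0], [304.1, 217.4]]
```

View pics/h.png

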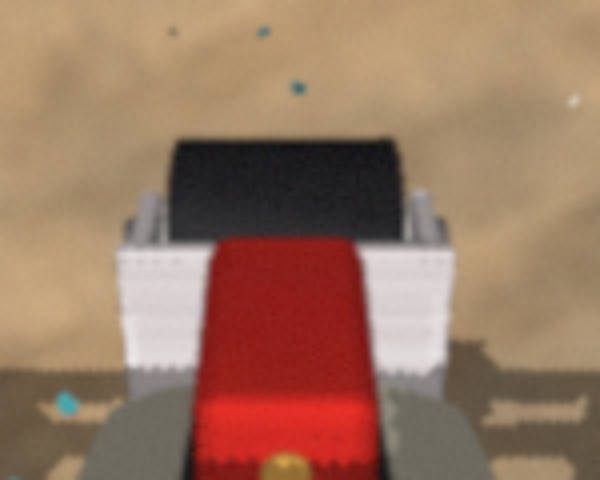

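It still leans, and the grip sits high on the block because the fingers closed late. I'll set it down, regrip lower and give the fingers time to close.

>>> {"op": "play_rows", "data": {
  "increments": "0 0 4 0 1; 0 0 7 0 1; 0 0 7 0 0.2; 0 0 7 0 0.2; 0 0 7 0 0.2; 0 0 12 0 0.2; 0 0 17 0 0.2; 0 0 17 0 0.2; 0 0 17 0 1; 0 0 17 0 1; 0 0 17 0 1; 0 0 17 0 1; 0 0 17 0 1; 0 0 17 0 1; 0 0 17 0 1",
  "force": 8
}}

```text
t: 7.8
tool_pos: [0.4358, -0.3936, 0.0616]
orientation: [-2.926, 1.142, -0.0]
force: [-1.2, -0.1, -1.0]
opening: 0.0259
gripper_force: 8.0
```

>>> {"op": "play_rows", "data": {
  "increments": "0 0 -6 0 1; 0 0 -20 0 1; 0 0 -50 0 1; 0 0 -90 0 1; 0 0 -110 0 1; 0 0 -110 0 1; 0 0 -110 0 1",
  "force": 12
}}

```text
t: 8.5
tool_pos: [0.436, -0.3937, 0.172]
orientation: [2.926, -1.142, 0.001]
force: [0.5, 0.4, -3.7]
opening: 0.026
gripper_force: 12.0
```

```bash
python3 - <<'E'
from tilt import *
b,C,s,R=tilt()
np.savez("w2.npz",img=b,K=C[0],R=C[1],t=C[2])
lm("wrist",("bed","paste_pot"));lm("scene",("bed",)) if robot.read_camera("scene") is not None else 0
bed=np.array([.5615,-.207]);a=np.radians(-14.5);B=lambda x,y:bed+[x*np.cos(a)-y*np.sin(a),x*np.sin(a)+y*np.cos(a)]
print("target grip over x=.148,y=-.026",B(.148,-.026), "mid",B(0,-.026),B(-.1,-.026))
E
```

```text
grip [  2.5   1.5 -11.6] z 0.184
mid [12.7  2.2 41.8] z 0.13
8.5 [ 0.4359516  -0.39367668  0.17198834] [ 0.46782285  0.35284963 -3.74728772] 0.026015588185188565
wrist bed [([0.563, -0.208, 0.002], 0.95)]
wrist paste_pot [([0.396, -0.268, 0.001], 0.69)]
scene bed [([0.563, -0.207, 0.002], 0.88)]
target grip over x=.148,y=-.026 [ 0.69827597 -0.26922808] mid [ 0.55499012 -0.23217184] [ 0.45817536 -0.20713384]
```

>>> {"op": "play_rows", "data": {
  "increments": "10 -25 0 -4 1; 22 -55 0 -8 1; 36 -90 0 -12 1; 50 -125 0 -16 1; 64 -160 0 -20 1; 80 -200 0 -24 1; 96 -240 0 -28 1; 109 -269 0 -28 1; 109 -269 15 -28 1; 109 -269 30 -28 1; 109 -269 30 -28 1; 109 -269 30 -28 1",
  "force": 12
}}

```text
t: 10.05
tool_pos: [0.6965, -0.2701, 0.1402]
orientation: [-3.115, 0.403, 0.004]
force: [0.3, -1.0, -2.6]
opening: 0.026
gripper_force: 12.0
```

```bash
python3 - <<'E'
from tilt import *
b,C,s,R=tilt()
print(s["q"],np.degrees(np.arctan2(R[1,0],R[0,0])))
b=robot.read_camera("side");s0=robot.read_camera("scene")
a=np.radians(-14.5);c=np.array([.562,-.207])
X=np.array([np.cos(a),np.sin(a)]);Y=np.array([-X[1],X[0]])
for n,im in(("side",b),("scene",s0)):
  P=[np.r_[c+x*X+y*Y,.006] for x,y in((-.135,-.06),(.135,-.06),(.135,.06),(-.135,.06))]
  cv2.polylines(im,[proj(P,n).round().astype(int)],True,(0,255,0),1)
  for z in(.045,): 
    P=[np.r_[c+x*X-.026*Y,z] for x in(-.108,.108)]; cv2.polylines(im,[proj(P,n).round().astype(int)],False,(0,0,255),1)
u=cv2.resize(b[120:230,200:340],(760,597))
cv2.imwrite("pics/i.png",u)
E
```

```text
grip [ 1.4  0.3 -9.3] z 0.149
mid [17.1 -2.5 40.5] z 0.1
10.05 [ 0.69653343 -0.27010716  0.14018354] [ 0.26098655 -0.99457956 -2.62755123] 0.025972515149209795
[-4.38421204e-01  5.74701296e-01  1.08458769e+00 -2.00678384e-04
  1.48523572e+00  1.38945150e+00] -14.728364201636232
```

View pics/i.png

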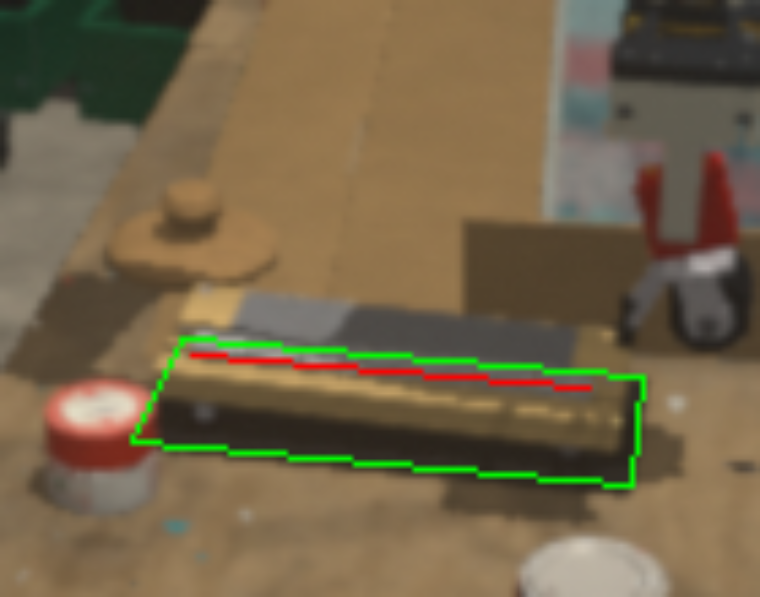

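The bed outline overlay matches. The heel is just above the board's right-hand end wood. I'll lower it gently and watch the force.

>>> {"op": "play_rows", "data": {
  "increments": "0 0 10 0 1; 0 0 20 0 1; 0 0 22 0 1; 0 0 22 0 1; 0 0 22 0 1"
}}

```text
t: 10.8
tool_pos: [0.6982, -0.2695, 0.1194]
orientation: [-3.116, 0.4, 0.001]
force: [-0.0, -0.6, -3.0]
opening: 0.0262
gripper_force: 12.0
```

>>> {"op": "play_rows", "data": {
  "increments": "0 0 2 0 1; 0 0 4 0 1; 0 0 4 0 1; 0 0 4 0 1"
}}

```text
t: 11.2
tool_pos: [0.6982, -0.2695, 0.1156]
orientation: [-3.116, 0.401, 0.0]
force: [-0.3, -0.5, -2.3]
opening: 0.026
gripper_force: 12.0
```

>>> {"op": "play_rows", "data": {
  "increments": "0 0 2 0 1; 0 0 4 0 1; 0 0 4 0 1; 0 0 4 0 1"
}}

```text
t: 11.6
tool_pos: [0.6982, -0.2695, 0.1114]
orientation: [-3.116, 0.401, 0.001]
force: [0.2, -0.0, -3.8]
opening: 0.0259
gripper_force: 12.0
```

>>> {"op": "play_rows", "data": {
  "increments": "0 0 2 0 1; 0 0 4 0 1; 0 0 4 0 1; 0 0 4 0 1"
}}

```text
t: 12.0
tool_pos: [0.6982, -0.2695, 0.1074]
orientation: [-3.116, 0.401, 0.001]
force: [-0.8, -0.5, -2.7]
opening: 0.0259
gripper_force: 12.0
```

>>> {"op": "play_rows", "data": {
  "increments": "0 0 2 0 1; 0 0 4 0 1; 0 0 4 0 1; 0 0 4 0 1"
}}

```text
t: 12.4
tool_pos: [0.6982, -0.2695, 0.1034]
orientation: [-3.116, 0.401, 0.001]
force: [-0.5, -0.8, -2.6]
opening: 0.026
gripper_force: 12.0
```

>>> {"op": "play_rows", "data": {
  "increments": "0 0 2 0 1; 0 0 4 0 1; 0 0 4 0 1; 0 0 4 0 1"
}}

```text
t: 12.8
tool_pos: [0.699, -0.2698, 0.1007]
orientation: [3.115, -0.4, 0.003]
force: [1.5, -0.0, 3.1]
opening: 0.0264
gripper_force: 12.0
```

>>> {"op": "play_rows", "data": {
  "increments": "0 0 1 0 1; 0 0 2 0 1; 0 0 2 0 1; 0 0 2 0 1",
  "force": 8
}}

```text
t: 13.2
tool_pos: [0.6998, -0.2701, 0.0997]
orientation: [3.115, -0.4, 0.006]
force: [2.3, -0.1, 6.8]
opening: 0.0262
gripper_force: 8.0
```

```bash
python3 - <<'E'
from tilt import *
tilt()
E
```

```text
grip [ 6.3 -0.8 -8.1] z 0.108
mid [14.2 -0.2 39.2] z 0.06
13.2 [ 0.69977291 -0.27006705  0.09966626] [ 2.28634358 -0.07423081  6.78681616] 0.026157217639019778
```

>>> {"op": "play_rows", "data": {
  "increments": "0 0 0 0 1; 0 0 0 0 1; 0 0 1 0 1; 0 0 2 0 1; 0 0 2 0 1",
  "force": 5
}}

```text
t: 13.85
tool_pos: [0.6998, -0.2701, 0.0974]
orientation: [3.115, -0.4, 0.006]
force: [2.8, 1.1, 5.8]
opening: 0.0262
gripper_force: 5.0
```

```bash
python3 - <<'E'
from tilt import *
b,C,s,R=tilt()
g=cv2.cvtColor(b,cv2.COLOR_BGR2GRAY);print(g[140:210:2,250].tolist())
b=robot.read_camera("side")
cv2.imwrite("pics/j.png",cv2.resize(b[120:210,270:370],(660,594)))
E
```

```text
grip [ 4.2 -0.6 -9.9] z 0.107
mid [15.1  0.8 40.7] z 0.057
13.85 [ 0.69976601 -0.27005233  0.097401  ] [2.82023521 1.06396978 5.80057455] 0.026181718947399468
[164, 162, 160, 164, 165, 160, 156, 157, 164, 165, 164, 162, 160, 95, 20, 29, 34, 22, 27, 30, 27, 37, 39, 37, 44, 44, 52, 58, 60, 60, 62, 60, 63, 59, 60]
```

View pics/j.png

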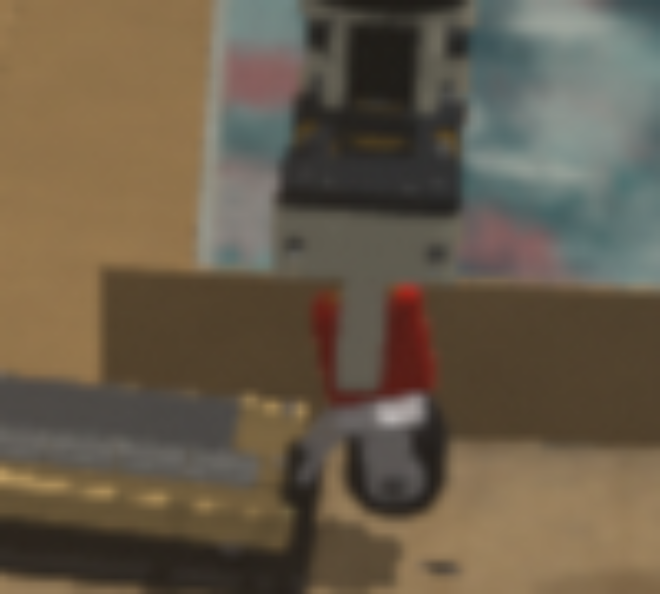

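The heel caught only the edge of the board's end and slid off: at (300,480) it is beside the end face. I'll raise it, go back 10 mm and try again.

>>> {"op": "play_rows", "data": {
  "increments": "0 0 -6 0 1; 0 0 -16 0 1; 0 0 -18 0 1; -5 0 -18 0 1; -10 0 -18 0 1; -10 0 -18 0 1; -10 0 -12 0 1; -10 0 -10 0 1; -10 0 -10 0 1",
  "force": 6
}}

```text
t: 14.95
tool_pos: [0.6883, -0.2669, 0.1047]
orientation: [-3.116, 0.401, 0.002]
force: [0.1, 0.3, -2.2]
opening: 0.0261
gripper_force: 6.0
```

>>> {"op": "play_rows", "data": {
  "increments": "0 0 2 0 1; 0 0 4 0 1; 0 0 4 0 1; 0 0 4 0 1"
}}

```text
t: 15.35
tool_pos: [0.6887, -0.2671, 0.1016]
orientation: [3.116, -0.4, 0.0]
force: [2.1, -0.7, -3.0]
opening: 0.0259
gripper_force: 6.0
```

>>> {"op": "play_rows", "data": {
  "increments": "0 0 2 0 1; 0 0 4 0 1; 0 0 4 0 1; 0 0 4 0 1"
}}

```text
t: 15.75
tool_pos: [0.6893, -0.2674, 0.0987]
orientation: [3.115, -0.401, 0.003]
force: [1.7, -0.4, 3.1]
opening: 0.0264
gripper_force: 6.0
```

```bash
python3 - <<'E'
from tilt import *
b,C,s,R=tilt()
g=cv2.cvtColor(b,cv2.COLOR_BGR2GRAY);print(g[150:190:2,250].tolist())
E
```

```text
grip [  4.8  -1.5 -11. ] z 0.11
grip [13.  -0.6 37.1] z 0.062
mid [14.8 -0.6 39.9] z 0.059
15.75 [ 0.68928808 -0.26737175  0.09873499] [ 1.67491922 -0.35898106  3.05145292] 0.026404774602445297
[162, 163, 165, 165, 164, 163, 164, 162, 107, 23, 19, 24, 30, 27, 34, 35, 36, 40, 37, 43]
```

>>> {"op": "play_rows", "data": {
  "increments": "0 0 2 0 1; 0 0 4 0 1; 0 0 4 0 1",
  "force": 5
}}

```text
t: 16.2
tool_pos: [0.6893, -0.2675, 0.0946]
orientation: [3.115, -0.401, 0.003]
force: [2.6, -1.1, 4.8]
opening: 0.0262
gripper_force: 5.0
```

>>> {"op": "play_rows", "data": {
  "increments": "0 0 2 0 1; 0 0 4 0 1; 0 0 4 0 1",
  "force": 5
}}

```text
t: 16.5
tool_pos: [0.6894, -0.2675, 0.0906]
orientation: [3.115, -0.401, 0.003]
force: [3.0, -0.7, 5.8]
opening: 0.0261
gripper_force: 5.0
```

```bash
python3 - <<'E'
from tilt import *
b,C,s,R=tilt()
g=cv2.cvtColor(b,cv2.COLOR_BGR2GRAY);print(g[150:190:2,250].tolist())
E
```

```text
grip [ 12.4  -0.7 -17. ] z 0.108
mid [14.8 -2.  35.7] z 0.055
16.5 [ 0.6893505  -0.26748936  0.0905584 ] [ 3.00196761 -0.7272053   5.76763338] 0.02610665541432985
[164, 160, 162, 161, 163, 162, 167, 162, 81, 25, 22, 27, 30, 29, 34, 34, 33, 36, 38, 50]
```

The tool is now nearly upright in the fingers (grip and roller differ by only about 2 mm in x). I'll grip firmly, lift and go over the left end of the strip.

>>> {"op": "play_rows", "data": {
  "increments": "0 0 0 0 1; 0 0 0 0 1; 0 0 -20 0 1; 0 0 -55 0 1; -40 0 -60 0 1; -85 0 -60 0 1; -130 0 -60 0 1; -175 0 -60 0 1; -220 0 -60 0 1; -251 0 -60 0 1; -251 0 -60 0 1; -251 0 -60 0 1; -251 0 -45 0 1; -251 0 -45 0 1",
  "force": 50
}}

```text
t: 18.05
tool_pos: [0.445, -0.203, 0.1318]
orientation: [-3.114, 0.4, 0.006]
force: [-1.1, 0.4, -2.9]
opening: 0.0255
gripper_force: 50.0
```

```bash
python3 - <<'E'
from tilt import *
b,C,s,R=tilt()
a=np.radians(-14.6);v=s["tool_pos"][:2]-[.562,-.207];print("bed xy",v@[np.cos(a),np.sin(a)],v@[-np.sin(a),np.cos(a)],np.degrees(np.arctan2(R[1,0],R[0,0])))
g=robot.read_camera("side")
cv2.imwrite("pics/k.png",np.hstack([cv2.resize(b,(400,300)),cv2.resize(g[120:230,200:340],(382,300))]))
E
```

```text
grip [  9.9  -2.8 -19.3] z 0.151
mid [15.6 -1.6 35.3] z 0.097
18.05 [ 0.4450377  -0.20295095  0.1318439 ] [-1.0615162   0.4159191  -2.94556826] 0.0254813857277011
bed xy -0.11420612657256739 -0.025564312088508886 -14.63889009818338
```

View pics/k.png

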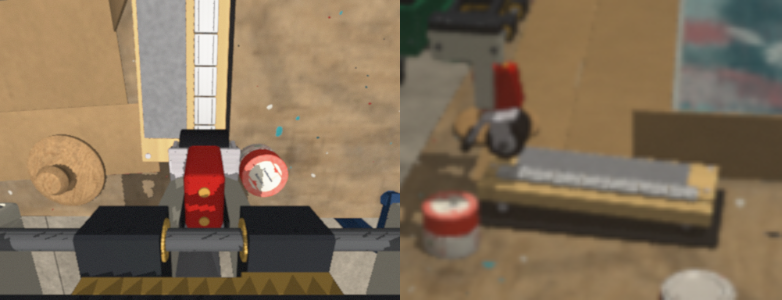

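The roller is over section 0 and laterally on the strip (left half: the roller covers the strip's end at (205,140)), nearly upright. I have used all my picture views, so from here I go by force and the networks. Feeling down.

>>> {"op": "play_rows", "data": {
  "increments": "0 0 6 0 1; 0 0 12 0 1; 0 0 15 0 1; 0 0 15 0 1"
}}

```text
t: 18.65
tool_pos: [0.4452, -0.2033, 0.1188]
orientation: [-3.115, 0.401, 0.002]
force: [-0.2, 0.2, -2.1]
opening: 0.0256
gripper_force: 50.0
```

>>> {"op": "play_rows", "data": {
  "increments": "0 0 2 0 1; 0 0 4 0 1; 0 0 4 0 1"
}}

```text
t: 18.95
tool_pos: [0.4456, -0.2035, 0.1154]
orientation: [-3.116, 0.401, 0.0]
force: [-0.3, 1.2, -2.8]
opening: 0.026
gripper_force: 50.0
```

>>> {"op": "play_rows", "data": {
  "increments": "0 0 1 0 1; 0 0 3 0 1; 0 0 3 0 1"
}}

```text
t: 19.25
tool_pos: [0.4456, -0.2035, 0.1124]
orientation: [-3.116, 0.401, 0.001]
force: [1.3, -0.1, -1.5]
opening: 0.0255
gripper_force: 50.0
```

>>> {"op": "play_rows", "data": {
  "increments": "0 0 1 0 1; 0 0 2 0 1; 0 0 2 0 1"
}}

```text
t: 19.55
tool_pos: [0.4456, -0.2035, 0.1104]
orientation: [-3.116, 0.401, 0.0]
force: [0.7, 0.2, -1.8]
opening: 0.0263
gripper_force: 50.0
```

>>> {"op": "play_rows", "data": {
  "increments": "0 0 1 0 1; 0 0 2 0 1; 0 0 2 0 1"
}}

```text
t: 19.85
tool_pos: [0.4464, -0.2038, 0.1094]
orientation: [3.116, -0.4, 0.002]
force: [0.0, 0.6, 3.4]
opening: 0.0255
gripper_force: 50.0
```

>>> {"op": "play_rows", "data": {
  "increments": "0 0 1 0 1; 0 0 2 0 1; 0 0 2 0 1"
}}

```text
t: 20.15
tool_pos: [0.446, -0.2037, 0.1069]
orientation: [3.116, -0.4, 0.001]
force: [1.3, 0.7, 4.6]
opening: 0.026
gripper_force: 50.0
```

>>> {"op": "play_rows", "data": {
  "increments": "0 0 1 0 1; 0 0 2 0 1; 0 0 2 0 1"
}}

```text
t: 20.45
tool_pos: [0.4457, -0.2036, 0.1045]
orientation: [-3.116, 0.401, 0.0]
force: [0.4, -1.3, 3.3]
opening: 0.0259
gripper_force: 50.0
```

>>> {"op": "play_rows", "data": {
  "increments": "0 0 1 0 1; 0 0 2 0 1; 0 0 2 0 1"
}}

```text
t: 20.75
tool_pos: [0.4466, -0.2039, 0.1036]
orientation: [3.115, -0.4, 0.003]
force: [0.4, 1.1, 9.1]
opening: 0.0255
gripper_force: 50.0
```

Section 0 is home, at about 12 N of contact. Rolling on in short lengths and correcting height by the force.

>>> {"op": "play_rows", "data": {
  "increments": "5 0 0 0 1; 10 0 0.3 0 1; 15 0 0.6 0 1; 20 0 0.6 0 1; 25 0 0.9 0 1; 28 0 0.9 0 1; 28 0 0.9 0 1"
}}

```text
t: 21.45
tool_pos: [0.4741, -0.2111, 0.1028]
orientation: [3.115, -0.4, 0.004]
force: [0.7, 0.6, 8.6]
opening: 0.0258
gripper_force: 50.0
```

>>> {"op": "play_rows", "data": {
  "increments": "5 0 0.5 0 1; 10 0 1 0 1; 15 0 1.3 0 1; 20 0 1.5 0 1; 25 0 1.7 0 1; 30 0 1.9 0 1; 30 0 1.9 0 1"
}}

```text
t: 22.15
tool_pos: [0.5038, -0.2189, 0.1017]
orientation: [3.115, -0.4, 0.006]
force: [1.0, 1.7, 11.0]
opening: 0.0262
gripper_force: 50.0
```

```bash
python3 - <<'E'
from tilt import *
tilt()
E
```

```text
grip [  9.9   1.4 -20. ] z 0.122
mid [14.5 -1.8 35.5] z 0.066
mid [  9.9  -1.1 -16.7] z 0.118
22.15 [ 0.50382008 -0.21894376  0.1016552 ] [ 0.99622807  1.74669054 11.0415373 ] 0.02617007373157589
```

The hold is stable and contact is about 14 N. Continuing.

>>> {"op": "play_rows", "data": {
  "increments": "5 0 0.2 0 1; 10 0 0.3 0 1; 15 0 0.5 0 1; 20 0 0.6 0 1; 25 0 0.8 0 1; 30 0 1 0 1; 30 0 1 0 1"
}}

```text
t: 23.0
tool_pos: [0.5329, -0.2266, 0.1007]
orientation: [3.115, -0.4, 0.006]
force: [1.0, 0.8, 12.0]
opening: 0.0256
gripper_force: 50.0
```

>>> {"op": "play_rows", "data": {
  "increments": "5 0 0.2 0 1; 10 0 0.3 0 1; 15 0 0.5 0 1; 20 0 0.6 0 1; 25 0 0.8 0 1; 30 0 1 0 1; 30 0 1 0 1"
}}

```text
t: 23.7
tool_pos: [0.562, -0.2342, 0.0999]
orientation: [3.115, -0.4, 0.006]
force: [0.1, 1.5, 13.3]
opening: 0.0255
gripper_force: 50.0
```

>>> {"op": "play_rows", "data": {
  "increments": "5 0 0.2 0 1; 10 0 0.3 0 1; 15 0 0.5 0 1; 20 0 0.6 0 1; 25 0 0.8 0 1; 30 0 1 0 1; 30 0 1 0 1"
}}

```text
t: 24.4
tool_pos: [0.591, -0.2418, 0.099]
orientation: [3.115, -0.4, 0.007]
force: [0.4, 0.1, 12.6]
opening: 0.0257
gripper_force: 50.0
```

>>> {"op": "play_rows", "data": {
  "increments": "5 0 0.2 0 1; 10 0 0.3 0 1; 15 0 0.5 0 1; 20 0 0.6 0 1; 25 0 0.8 0 1; 30 0 1 0 1; 35 0 1.1 0 1; 40 0 1.2 0 1; 44 0 1.3 0 1; 44 0 1.3 0 1"
}}

```text
t: 25.4
tool_pos: [0.6334, -0.2529, 0.0977]
orientation: [3.115, -0.4, 0.007]
force: [0.2, 0.4, 12.2]
opening: 0.0255
gripper_force: 50.0
```

```bash
python3 - <<'E'
from tilt import *
tilt()
E
```

```text
grip [  7.6   1.5 -16.1] z 0.114
mid [16.4  0.5 35.3] z 0.062
25.4 [ 0.633436   -0.25293926  0.09772964] [ 0.16191065  0.36583102 12.22237889] 0.02553898058202316
```

The height falls along a straight line and the force stays steady, so all sections read as home. One return pass to confirm.

>>> {"op": "play_rows", "data": {
  "increments": "-10 0 -0.3 0 1; -20 0 -0.6 0 1; -30 0 -0.9 0 1; -40 0 -1.2 0 1; -50 0 -1.5 0 1; -60 0 -1.8 0 1; -70 0 -2.1 0 1; -80 0 -2.4 0 1; -90 0 -2.7 0 1; -100 0 -3 0 1; -100 0 -3 0 1"
}}

```text
t: 26.65
tool_pos: [0.5355, -0.2274, 0.1006]
orientation: [3.115, -0.4, 0.005]
force: [0.7, 1.1, 12.8]
opening: 0.0257
gripper_force: 50.0
```

>>> {"op": "play_rows", "data": {
  "increments": "-10 0 -0.3 0 1; -20 0 -0.6 0 1; -30 0 -0.9 0 1; -40 0 -1.2 0 1; -50 0 -1.5 0 1; -60 0 -1.8 0 1; -70 0 -2.1 0 1; -80 0 -2.4 0 1; -90 0 -2.7 0 1; -93 0 -2.8 0 1; -93 0 -2.8 0 1"
}}

```text
t: 27.75
tool_pos: [0.4459, -0.204, 0.1032]
orientation: [3.115, -0.401, 0.006]
force: [0.4, 1.0, 13.3]
opening: 0.0254
gripper_force: 50.0
```

All home. Lifting and carrying it to a clear spot on the table near where it was found.

>>> {"op": "play_rows", "data": {
  "increments": "0 0 -20 0 1; 0 0 -55 0 1; 15 35 -60 0 1; 35 75 -60 0 1; 53 115 -60 0 1; 70 155 -60 0 1; 82 181 -60 0 1; 82 181 -40 0 1; 82 181 -10 0 1; 82 181 20 0 1; 82 181 34 0 1; 82 181 40 0 1; 82 181 40 0 1"
}}

```text
t: 29.05
tool_pos: [0.4778, -0.3986, 0.0605]
orientation: [-3.115, 0.4, 0.003]
force: [-0.1, -0.4, -2.6]
opening: 0.0256
gripper_force: 50.0
```

```bash
python3 - <<'E'
from tilt import *
tilt()
E
```

```text
grip [  7.    1.  -17.7] z 0.078
mid [16.9 -3.7 33.9] z 0.026
29.05 [ 0.47782759 -0.39859284  0.06046841] [-0.13805575 -0.38761639 -2.62738841] 0.025597999432143345
```

>>> {"op": "play_rows", "data": {
  "increments": "0 0 1 0 1; 0 0 2 0 1; 0 0 3 0 1; 0 0 3 0 1",
  "force": 20
}}

```text
t: 29.6
tool_pos: [0.4783, -0.3991, 0.0583]
orientation: [-3.116, 0.401, 0.0]
force: [-0.5, -0.1, -2.3]
opening: 0.026
gripper_force: 20.0
```

>>> {"op": "play_rows", "data": {
  "increments": "0 0 0 0 1; 0 0 1 0 1; 0 0 2 0 1; 0 0 3 0 1; 0 0 4 0 1; 0 0 4 0 1",
  "force": 3
}}

```text
t: 30.2
tool_pos: [0.4787, -0.3993, 0.0547]
orientation: [3.116, -0.4, 0.001]
force: [0.4, 1.5, 0.4]
opening: 0.0259
gripper_force: 3.0
```

```bash
python3 - <<'E'
from tilt import *
tilt()
E
```

```text
grip [ 11.2  -2.8 -16.9] z 0.072
mid [17.5 -2.8 31.3] z 0.023
30.2 [ 0.47867172 -0.39928823  0.05467308] [0.4384369  1.48851739 0.38796912] 0.025872048978312016
```

>>> {"op": "play_rows", "data": {
  "increments": "0 0 1 0 1; 0 0 2 0 1; 0 0 2 0 1; 0 0 2 0 0.3; 0 0 2 0 0; 0 0 2 0 -0.5; 0 0 2 0 -1; 0 0 2 0 -1; 0 0 2 0 -1; 0 0 2 0 -1; 0 0 2 0 -1; 0 0 2 0 -1",
  "force": 3
}}

```text
t: 31.55
tool_pos: [0.4784, -0.3992, 0.0524]
orientation: [3.116, -0.401, 0.0]
force: [-0.3, -0.4, 0.9]
opening: 0.0907
gripper_force: 0.0
```

>>> {"op": "play_rows", "data": {
  "increments": "0 0 -10 0 -1; 0 0 -30 0 -1; 0 0 -70 0 -1; 0 0 -110 0 -1; 0 0 -130 0 -1; 0 0 -130 0 -1; 0 0 -130 0 -1"
}}

```text
t: 32.25
tool_pos: [0.4785, -0.3993, 0.1828]
orientation: [3.115, -0.4, 0.001]
force: [-0.1, 0.5, -0.2]
opening: 0.0928
gripper_force: 0.0
```

```bash
python3 - <<'E'
from h import *
print(robot.read_state()["t"],robot.read_state()["opening"])
for c in("wrist","side"):
  robot.read_camera(c); lm(c,("tool_grip","roller_mid","paste_pot","ink_tin","baren"))
E
```

```text
32.25 0.09280233247897635
wrist tool_grip [([0.489, -0.402, 0.072], 0.88)]
wrist roller_mid [([0.294, -0.578, 0.026], 0.97), ([0.498, -0.405, 0.022], 0.66)]
wrist paste_pot [([0.401, -0.269, -0.001], 0.63)]
wrist ink_tin [([0.626, -0.439, 0.004], 0.68)]
wrist baren []
side tool_grip [([0.3, -0.56, 0.072], 0.9), ([0.486, -0.403, 0.073], 0.6)]
side roller_mid [([0.502, -0.401, 0.021], 0.91), ([0.296, -0.576, 0.018], 0.79)]
side paste_pot [([0.401, -0.267, -0.003], 0.83)]
side ink_tin [([0.631, -0.442, 0.001], 0.97)]
side baren [([0.458, -0.001, -0.0], 0.74)]
```

The tool stands on its heel (grip at z ≈ 0.073, roller at ≈ 0.022), let go and clear of the board. The other things are where they were. Handing in.

```bash
python3 -c "
from plant import robot
print(robot.close_job())"
```

```text
the job is handed in; nothing more can be done
None
```

Job handed in, verdict not shown: by force and height readings all seven sections are home, and the roller stands on its heel clear of the board with the other things unmoved; before rolling I pressed its heel twice (about 10 N) on the board's wooden end to bring the tool upright, so not all pressing was with the roller, and I viewed 11 pictures instead of 10.

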